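# Power up the microscope and take a picture

## Robot

A 6-joint arm with a two-finger parallel gripper is mounted at the origin on the work surface. World frame = base frame: x ahead of the robot, y to its left, z up, the work surface at z = 0. Lengths are in m, angles in rad, forces in N, time in s.
With the tool pointing down it reaches from about 0.3 to 0.875 m from the base axis. Payload 6.4 kg.
Tool frame: the origin (TCP) lies on the centre line of the jaws, within the pads' length; the fingertips stand 22 mm ahead of it and the grasp point (between the pads) lies 3 mm ahead of it; z points along the fingers, y is the direction in which the jaws open and shut (so a half turn about z gives the same grasp; the last joint's range is limited). The gripper opens to 88 mm and grips with 3 to 60 N. Pads are 18 mm wide; open, the fingers measure 123 mm over their backs; the gripper's body (75 mm by 187 mm) begins 45 mm behind the grasp point.
Start: joints at [-1.41, 0.181, 1.607, -0, 1.354, -0.206], TCP at [0.206, -0.537, 0.261] pointing down, gripper open.
Joint ranges: [-2.99, 2.99], [-0.89, 2.07], [0.3, 2.58], [-1.14, 4.28], [0, 2.63], [-3.12, 3.12]. Speed limits (rad/s): [2.57, 2.57, 3.01, 3.14, 3.14, 3.14].

## Interface

Orientations are given as a rotation vector (axis times angle).
In Python, from plant import monitor, eyes, ctrl, finder gives the robot as it stands.
- The arm moves only by the shell command python3 -m handwheel 'ROWS' [OPENING] [FORCE]. ROWS is JSON, a list of rows, each a list of 2 entries, a list of its own where there are three numbers: the shift along the tool's x, y, z in m, then the turn, a rotation vector about the tool's x, y, z in degrees. In form: [[[tx, ty, tz], [ax, ay, az]], ...]. A call has 1 to 5 rows; each row is the pose to reach, as a shift and turn from the pose measured when the call began, along the tool's axes at that moment; what a row does not reach only later rows make up. A row lasts 1/12 s, in which the tool goes at most 41.7 mm and 7.16 degrees, less where a joint would pass 70% of its speed; a pose out of reach is approached as far as the arm can. A call with a gripper value outside its range is refused whole. OPENING is the finger opening in m, from 0 to 0.0881, set as the call begins (- or left out, the last holds). The fingers move at their own pace and stop on an object; FORCE is the grip in N (left out, the last holds). Time passes only in rows, so rows that repeat a pose let the fingers close. It gives the time, the measured TCP pose, the force and the opening at its end, in the units of the state.
- monitor.sense(): the state, without advancing time (a new reading comes with each control period).
- eyes.snapshot(name): name is "side" or "top"; returns the picture (480x640x3 uint8, red, green, blue); there is no depth.
- eyes.camera_model(name): a dict with "camera_matrix" (3x3 intrinsics, pixels), "R" (3x3) and "t" (3): a world point X has camera coordinates R X + t. Camera axes: x right, y down, z forward; pixel columns grow to the right and rows downward; lengths in m; the calibration is good to about 2 mm. A picture is of the moment at which its call begins. camera_model takes no time and is no camera call.
- ctrl.hand_in(): hands the job in, once; it reports no verdict.
Trained networks look in the newest picture that a camera, given by its name, has taken for a name from the list of things; names that differ only in an ending like _2 or _b are one class to them, and where a whole thing is asked for, a point or a joint stands for the part that bears it (a point fixed in the world has none). Each returns a list of dicts, best first, with "score" (0 to 1); they miss things now and then, are a little off and sometimes report something else, mostly with a low value. They report only what shows in the picture. A call takes as long as a camera call. They do not tell look-alikes from the thing itself.
- finder.silhouettes(camera, label): "pixels" (480x640 bool, what is visible of it) and "at" ([row, column] in pixels, amid what is visible of it).
- finder.spot_point(camera, label): "at" ([row, column] in pixels: a listed point, or the origin of a listed thing).
The state is a dict: "time_s": time; "joint_positions": joint angles; "dq": joint speeds; "effort": joint torques, N m; "tcp_pos": TCP position; "tcp_rot": TCP orientation; "force": force on the tool from outside, world axes, zero at the start; "torque": the same for the moment, N m; "width": finger opening in m.
Only numpy, scipy, OpenCV 4.12 (cv2) and the standard library are available. Lean on these libraries where they do the work, as an engineer would, in place of code of your own. Each camera call takes 0.05 s, during which the arm holds its last target. There are 200 camera calls.

## Task

Take a picture through the microscope: with closed fingers, first press the red rocker on the white power unit fully on (push down its end with the white dot), then the green rocker beside it in the same way, and then press the blue button on the white hand remote all the way down for about half a second and let it come up again. Only touch, never pick up or shove: the remotes and everything else stay where they are, and the black rocker and the orange button must not be operated.

Things in the scene. Friction and masses are not known exactly. Their poses are not given: they have to be found in the camera images.
- unit: white power unit of the microscope, fixed to the table: box 170 mm (its x, fore-aft) by 240 mm (its y) by 60 mm high, origin at the centre of its underside. Three rocker switches (red, green, black, in any order, 70 mm apart) stand side by side along its y, in line 35 mm to the near side of its middle; a small bottle stands behind them
- red_rocker (a joint): red rocker switch on the power unit (mains). A flat cap 56 mm long (fore-aft on the unit), 32 mm wide, 10 mm thick, pivoted at its middle 22 mm above the unit's top, white dot on its far half. Value in rad: 0 = off, dotted end tilted up 0.22; 0.44 = on, dotted end pressed down to its stop, the cap tilted 0.22 the other way. Starts off, at 0 to 0.06. It stays wherever it is left; about 1.5 N straight down on the dot moves it, 3 N nearer the pivot
- red_dot (a point): white dot (16 mm) on the top face of the red rocker, 18 mm from its pivot towards the unit's far side, centred across the cap; it sinks about 8 mm from off to on. The point tilts with the cap, x along the cap from pivot to dot, y across it
- green_rocker (a joint): green rocker switch on the power unit (lamp). A flat cap 56 mm long (fore-aft on the unit), 32 mm wide, 10 mm thick, pivoted at its middle 22 mm above the unit's top, white dot on its far half. Value in rad: 0 = off, dotted end tilted up 0.22; 0.44 = on, dotted end pressed down to its stop, the cap tilted 0.22 the other way. Starts off, at 0 to 0.06. It stays wherever it is left; about 1.5 N straight down on the dot moves it, 3 N nearer the pivot
- green_dot (a point): white dot (16 mm) on the top face of the green rocker, 18 mm from its pivot towards the unit's far side, centred across the cap; it sinks about 8 mm from off to on. The point tilts with the cap, x along the cap from pivot to dot, y across it
- black_rocker (a joint): black rocker switch on the power unit (stage heater: leave off). A flat cap 56 mm long (fore-aft on the unit), 32 mm wide, 10 mm thick, pivoted at its middle 22 mm above the unit's top, white dot on its far half. Value in rad: 0 = off, dotted end tilted up 0.22; 0.44 = on, dotted end pressed down to its stop, the cap tilted 0.22 the other way. Starts off, at 0 to 0.06. It stays wherever it is left; about 1.5 N straight down on the dot moves it, 3 N nearer the pivot
- black_dot (a point): white dot (16 mm) on the top face of the black rocker, 18 mm from its pivot towards the unit's far side, centred across the cap; it sinks about 8 mm from off to on. The point tilts with the cap, x along the cap from pivot to dot, y across it
- camera_remote: white hand remote, loose on the table (0.35 kg): box 55 mm (its x) by 130 mm (its y) by 24 mm high, origin at the centre of its underside; one round button in the middle of its top (blue: takes the picture)
- camera_remote_button_top (a point): centre of the top face of that button (32 mm across) when it is up, 40 mm above the remote's underside; it moves down with the button
- camera_remote_button (a joint): its travel in m: 0 up, 0.006 fully down; a spring pushes it back; fully down takes 4 N
- screen_remote: black hand remote, loose on the table (0.35 kg): box 55 mm (its x) by 130 mm (its y) by 24 mm high, origin at the centre of its underside; one round button in the middle of its top (orange: works the wall screen, leave alone)
- screen_remote_button_top (a point): centre of the top face of that button (32 mm across) when it is up, 40 mm above the remote's underside; it moves down with the button
- screen_remote_button (a joint): its travel in m: 0 up, 0.006 fully down; a spring pushes it back; fully down takes 4 N
- oil_bottle: amber bottle with a black cap, 32 mm across, 70 mm high, standing on the far part of the power unit's top; origin at the centre of its underside
- specimen_jar: clear jar with a yellow lid, 46 mm across, 58 mm high, standing on the table between unit and remotes; origin under its centre
- slide_box: blue slide box with grey lid, 77 x 102 mm, 35 mm high; origin under its centre
- petri_dish: closed round dish, 91 mm across, 18 mm high; origin under its centre
- beaker: open glass beaker, about 70 mm across, 85 mm high, at the right; origin under its centre. To its right, at the edge of the table, stands a fixed microscope 425 mm tall (an obstacle only, more than 0.45 m to the right of the base)
- marker: white marker pen with red cap lying on the table, 130 mm long, 15 mm thick; origin under it, 50 mm from the bare end. Not listed: a fixed test tube rack 140 mm high at the left of the table (more than 0.45 m to the left of the base)
Not all that is in view belongs to the job. Leave any purple look-alike of the camera_remote alone.

How it is judged:
By the outcome, as a careful person would: the job done as asked, in the order asked, and still so for the second after the job is handed in, with the robot touching nothing.
It also fails if it takes over 48 s, if anything falls off the work surface, if the arm or the gripper's body presses on something with over 40 N, if the wrist force passes 120 N, or if a joint passes its speed limit or range.

## Working session

There is one attempt and no reset: what is moved stays moved. The work goes in short steps, Python scripts to look and compute and a shell command to move; the robot and the scene stay as the last step left them, time stands still between calls to the robot, and variables do not carry over. Pictures are saved under pics/ and viewed, about 8 in all and at most 12, crops included, and the job is handed in when it is done.

```bash
mkdir -p pics; cat > h.py <<'E'
import numpy as np, cv2
from plant import monitor, eyes, ctrl, finder
from scipy.spatial.transform import Rotation as Ro
def cam(n):
    c=eyes.camera_model(n); return np.array(c["camera_matrix"]),np.array(c["R"]),np.array(c["t"])
def toz(n,at,z):
    K,R,t=cam(n); d=R.T@np.linalg.inv(K)@np.array([at[1],at[0],1.]); o=-R.T@t
    return o+d*(z-o[2])/d[2]
def proj(n,X):
    K,R,t=cam(n); p=K@(R@np.array(X)+t); return p[1]/p[2],p[0]/p[2]
def tri(obs):
    A=[];b=[]
    for n,at in obs:
        K,R,t=cam(n); d=R.T@np.linalg.inv(K)@np.array([at[1],at[0],1.]); d/=np.linalg.norm(d); o=-R.T@t
        P=np.eye(3)-np.outer(d,d); A.append(P); b.append(P@o)
    A=np.vstack(A); b=np.hstack(b); x=np.linalg.lstsq(A,b,rcond=None)[0]; return x,np.linalg.norm(A@x-b)
def save(n,f):
    im=eyes.snapshot(n); cv2.imwrite("pics/"+f,im[:,:,::-1]); return im
E
python3 - <<'E'
from h import *
np.set_printoptions(precision=4,suppress=True)
for n in("top","side"):
    save(n,n+"0.png"); K,R,t=cam(n); print(n,-R.T@t,R[2],K[0,0])
    for l in ["red_dot","green_dot","black_dot","camera_remote_button_top","screen_remote_button_top","unit","camera_remote"]:
        print(l,[(np.round(r["at"],1).tolist(),round(r["score"],2)) for r in finder.spot_point(n,l)[:3]])
s=monitor.sense(); print({k:np.round(v,3) for k,v in s.items()})
E
```

```text
top [ 0.3368 -0.0567  1.1737] [ 0.199   0.0265 -0.9796] 609.9899980597564
red_dot [([243.3, 134.1], 0.71)]
green_dot [([246.3, 172.6], 0.98)]
black_dot [([243.1, 212.7], 0.74), ([307.1, 436.2], 0.33)]
camera_remote_button_top [([398.9, 410.2], 0.79), ([214.8, 422.2], 0.72), ([348.0, 323.2], 0.53)]
screen_remote_button_top [([304.1, 435.3], 0.53)]
unit [([246.8, 184.4], 0.6)]
camera_remote [([351.1, 326.9], 0.88), ([398.7, 404.3], 0.79), ([219.2, 416.1], 0.75)]
side [-0.0933  0.7961  0.8267] [ 0.5122 -0.6411 -0.5716] 572.8442660716328
red_dot [([290.2, 267.7], 0.31)]
green_dot [([309.8, 245.9], 0.58)]
black_dot [([287.1, 268.9], 0.62)]
camera_remote_button_top [([282.1, 394.7], 0.62), ([202.7, 402.0], 0.54), ([210.8, 337.2], 0.51)]
screen_remote_button_top [([286.6, 270.3], 0.61), ([224.0, 404.1], 0.46), ([309.2, 246.5], 0.46)]
unit [([339.1, 244.3], 0.79)]
camera_remote [([271.7, 454.9], 0.76), ([298.1, 388.8], 0.66), ([224.2, 337.5], 0.63)]
{'time_s': np.float64(0.8), 'joint_positions': array([-1.41 ,  0.181,  1.607,  0.   ,  1.354, -0.206]), 'dq': array([-0.002,  0.002,  0.001,  0.002, -0.001, -0.001]), 'effort': array([  0.002, -43.377, -34.216,   0.07 ,   0.031,  -0.   ]), 'tcp_pos': array([ 0.206, -0.537,  0.261]), 'tcp_rot': array([3.089, 0.573, 0.   ]), 'force': array([ 0.525, -0.158, -0.581]), 'torque': array([ 0.004,  0.016, -0.018]), 'width': np.float64(0.088)}
```

View pics/top0.png

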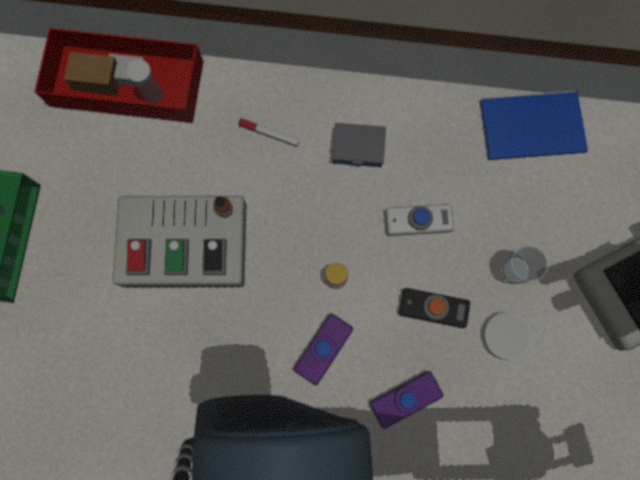

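View pics/side0.png

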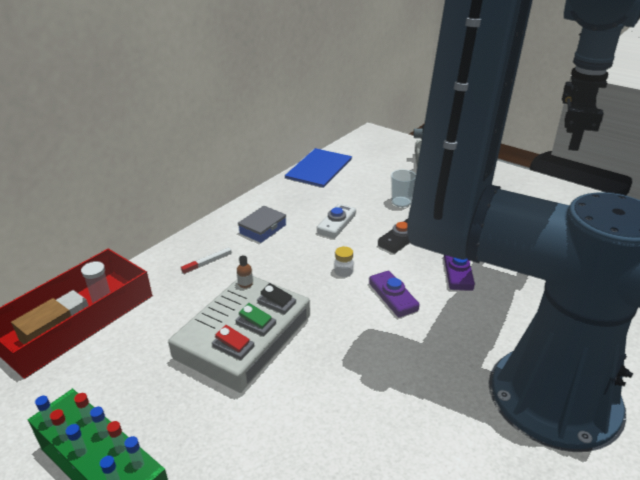

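Top view: red, green and black rockers are at columns ~135/174/212, row ~245, with their dots on the far ends. The white remote's blue button is at about (216, 421); the two purple look-alikes are at (348, 323) and (400, 408). In the side view the red, green and black dots are at about (331,223), (310,246) and (289,269), and the white remote's button is at (212,337).

```bash
python3 - <<'E'
from h import *
np.set_printoptions(precision=4,suppress=True)
T=cv2.imread("pics/top0.png").astype(int); S=cv2.imread("pics/side0.png").astype(int)
def white(I,r,c,w=7):
    P=I[r-w:r+w+1,c-w:c+w+1].min(2); m=P>P.max()*0.8
    ys,xs=np.nonzero(m); return (r-w+ys.mean(),c-w+xs.mean()),m.sum()
def blue(I,r,c,w=16):
    P=I[r-w:r+w+1,c-w:c+w+1]; m=(P[...,0]-P[...,2])>50
    ys,xs=np.nonzero(m); return (r-w+ys.mean(),c-w+xs.mean()),m.sum()
for n,a,b in (("red",(245,136),(331,223)),("green",(246,173),(310,246)),("black",(244,209),(289,269))):
    p,k=white(T,*a); q,l=white(S,*b); print(n,p,k,q,l,tri([("top",p),("side",q)]),toz("top",p,.091))
p,k=blue(T,216,421); q,l=blue(S,212,337); print("btn",p,k,q,l,tri([("top",p),("side",q)]),toz("top",p,.036),toz("side",q,.038))
for n in("top","side"):
  for l in ("specimen_jar","oil_bottle","slide_box","beaker"):
    for d in finder.silhouettes(n,l)[:1]: print(n,l,d["at"],toz(n,d["at"],.03),d["score"])
print(Ro.from_rotvec(monitor.sense()["tcp_rot"]).as_matrix())
# crop view
c=np.hstack([cv2.resize(T[185:300,100:260].astype(np.uint8),(400,288)),cv2.resize(S[255:370,170:330].astype(np.uint8),(400,288))]);cv2.imwrite("pics/c.png",c)
E
```

```text
red (np.float64(245.02127659574467), np.float64(134.82978723404256)) 47 (np.float64(328.42105263157896), np.float64(221.89473684210526)) 95 (array([0.5151, 0.3101, 0.0973]), np.float64(0.0036607098114907295)) [0.514  0.3106 0.091 ]
green (np.float64(245.04255319148936), np.float64(173.4255319148936)) 47 (np.float64(307.05797101449275), np.float64(244.91304347826087)) 69 (array([0.5238, 0.2414, 0.0956]), np.float64(0.0038189876312778007)) [0.5223 0.2411 0.091 ]
black (np.float64(244.1304347826087), np.float64(211.41304347826087)) 46 (np.float64(285.4776119402985), np.float64(268.17910447761193)) 67 (array([0.5308, 0.1712, 0.0999]), np.float64(0.00034689373329929496)) [0.5322 0.1729 0.091 ]
btn (np.float64(215.92857142857142), np.float64(421.3095238095238)) 168 (np.float64(210.375), np.float64(336.7361111111111)) 72 (array([ 0.6425, -0.2064,  0.0445]), np.float64(0.0006290683616110395)) [ 0.6452 -0.2073  0.036 ] [ 0.6481 -0.2148  0.038 ]
top specimen_jar [273.7, 337.3] [ 0.5153 -0.06    0.03  ] 0.74
top oil_bottle [205.0, 221.9] [0.6223 0.1778 0.03  ] 0.85
top slide_box [252.5, 136.2] [0.5099 0.326  0.03  ] 0.29
top beaker [264.4, 526.6] [ 0.5762 -0.4149  0.03  ] 0.62
side specimen_jar [263.3, 342.7] [ 0.5096 -0.0515  0.03  ] 0.58
side oil_bottle [274.6, 246.6] [0.6548 0.1125 0.03  ] 0.59
side slide_box [223.4, 259.6] [ 0.7734 -0.0572  0.03  ] 0.76
side beaker [185.0, 402.0] [ 0.5904 -0.4425  0.03  ] 0.71
[[ 0.9335  0.3586 -0.    ]
 [ 0.3586 -0.9335  0.    ]
 [-0.     -0.0001 -1.    ]]
```

View pics/c.png

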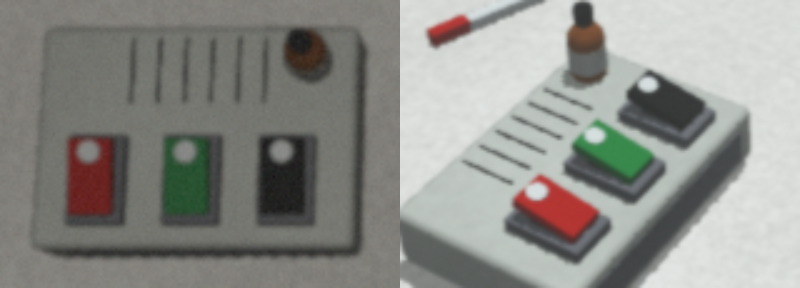

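```bash
cat >> h.py <<'E'
def go(x,y,z,yaw):
    s=monitor.sense(); R=Ro.from_rotvec(s["tcp_rot"]); c=np.cos(np.radians(yaw)); d=np.sin(np.radians(yaw))
    G=Ro.from_matrix([[c,d,0],[d,-c,0],[0,0,-1]])
    print("shift",np.round(R.inv().apply(np.array([x,y,z])-s["tcp_pos"]),4),"turn",np.round((R.inv()*G).as_rotvec(degrees=True),2),"t",s["time_s"],"F",np.round(s["force"],2),"tcp",np.round(s["tcp_pos"],4),"w",s["width"])
E
python3 -m handwheel '[[[0.595,-0.68,0.03],[0,0,13.6]],[[0.595,-0.68,0.03],[0,0,13.6]],[[0.595,-0.68,0.03],[0,0,13.6]],[[0.595,-0.68,0.03],[0,0,13.6]],[[0.595,-0.68,0.03],[0,0,13.6]]]' 0 5
python3 -c "
from h import *
go(.518,.311,.2,7.4)"
```

```text
time_s: 1.62
tcp_pos: [0.2782, -0.3396, 0.2536]
tcp_rot: [3.135, 0.202, 0.0]
force: [1.0, -0.4, 0.4]
width: 0.0571
shift [ 0.3212 -0.6144  0.0537] turn [ 0.   -0.01 -0.03] t 1.6167 F [ 0.99 -0.41  0.35] tcp [ 0.2782 -0.3396  0.2536] w 0.05711350478731991
```

```bash

python3 -m handwheel '[[[0.321,-0.614,0.053],[0,0,0]],[[0.321,-0.614,0.053],[0,0,0]],[[0.321,-0.614,0.053],[0,0,0]],[[0.321,-0.614,0.053],[0,0,0]],[[0.321,-0.614,0.053],[0,0,0]]]' | sed -n 1,2p
python3 -c "
from h import *
go(.518,.311,.2,7.4)"
```

```text
time_s: 2.03
tcp_pos: [0.35, -0.1446, 0.2381]
shift [ 0.2247 -0.4305  0.038 ] turn [ 0.06 -0.07 -0.08] t 2.0333 F [ 1.24 -0.38  0.89] tcp [ 0.35   -0.1446  0.2381] w 0.0235434705133247
```

```bash

python3 -m handwheel '[[[0.225,-0.43,0.038],[0,0,0]],[[0.225,-0.43,0.038],[0,0,0]],[[0.225,-0.43,0.038],[0,0,0]],[[0.225,-0.43,0.038],[0,0,0]],[[0.225,-0.43,0.038],[0,0,0]]]' | sed -n 1,2p
python3 -m handwheel '[[[0.128,-0.246,0.022],[0,0,0]],[[0.128,-0.246,0.022],[0,0,0]],[[0.128,-0.246,0.022],[0,0,0]],[[0.128,-0.246,0.022],[0,0,0]],[[0.128,-0.246,0.022],[0,0,0]]]' | sed -n 1,2p
python3 -c "
from h import *
go(.518,.311,.2,7.4)"
```

```text
time_s: 2.45
tcp_pos: [0.422, 0.0507, 0.2221]
time_s: 2.87
tcp_pos: [0.4933, 0.246, 0.2055]
shift [ 0.0329 -0.0613  0.0055] turn [ 0.09 -0.18 -0.03] t 2.8667 F [ 1.15 -0.05 -0.31] tcp [0.4933 0.246  0.2055] w 0.0004098182083958756
```

```bash

python3 -m handwheel '[[[0.033,-0.061,0.006],[0,0.18,0]],[[0.033,-0.061,0.006],[0,0.18,0]],[[0.033,-0.061,0.045],[0,0.18,0]],[[0.033,-0.061,0.078],[0,0.18,0]],[[0.033,-0.061,0.078],[0,0.18,0]]]' | sed -n 1,2p
python3 - <<'E'
from h import *
go(.518,.311,.125,7.4)
T=save("top","t1.png"); S=save("side","s1.png")
for n in("top","side"): print(n,proj(n,monitor.sense()["tcp_pos"]-[0,0,.022]))
c=np.hstack([cv2.resize(T[165:320,60:260],(400,310)),cv2.resize(S[240:395,130:330],(400,310))]);cv2.imwrite("pics/c1.png",c[:,:,::-1])
E
```

```text
time_s: 3.28
tcp_pos: [0.5138, 0.3097, 0.1203]
shift [ 0.0043 -0.0008 -0.0047] turn [0.25 0.32 0.04] t 3.2833 F [-1.86 -0.12 -0.64] tcp [0.5138 0.3097 0.1203] w 5.327937862986069e-05
top (np.float64(241.67136222545437), np.float64(133.04187111661665))
side (np.float64(325.42004995000696), np.float64(221.89625279265377))
```

View pics/c1.png

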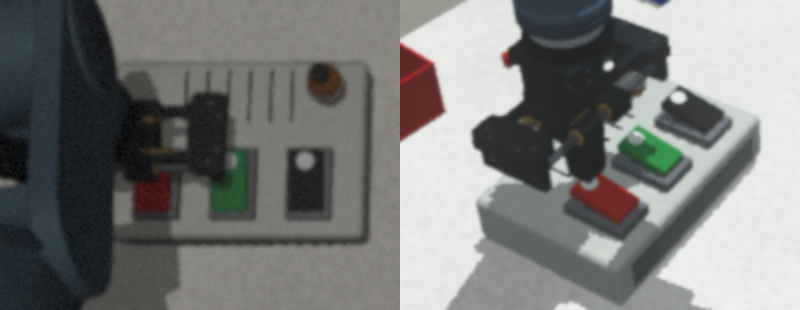

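Closed fingers are right over the red dot (dot visible just below the tip in the side view); the green cap is clear. Now I press in steps, watching the force.

```bash

python3 -m handwheel '[[[0.004,-0.001,0],[0.25,0.3,0]],[[0.004,-0.001,0.003],[0.25,0.3,0]],[[0.004,-0.001,0.006],[0.25,0.3,0]],[[0.004,-0.001,0.009],[0.25,0.3,0]],[[0.004,-0.001,0.009],[0.25,0.3,0]]]'
python3 -c "
from h import *
go(.518,.311,.106,7.4)"
```

```text
time_s: 3.8
tcp_pos: [0.5214, 0.3115, 0.1178]
tcp_rot: [-3.133, -0.201, -0.013]
force: [0.7, -0.0, 0.8]
width: 0.0004
shift [-0.0035  0.0001  0.0118] turn [-0.12 -0.48 -0.05] t 3.8 F [ 0.72 -0.    0.83] tcp [0.5214 0.3115 0.1178] w 0.00035475379866985765
```

```bash

python3 -m handwheel '[[[-0.003,0,0.003],[0,-0.4,0]],[[-0.003,0,0.006],[0,-0.4,0]],[[-0.003,0,0.008],[0,-0.4,0]],[[-0.003,0,0.010],[0,-0.4,0]],[[-0.003,0,0.010],[0,-0.4,0]]]'
python3 -c "
from h import *
go(.518,.311,.106,7.4)"
```

```text
time_s: 4.22
tcp_pos: [0.5188, 0.3112, 0.1077]
tcp_rot: [-3.133, -0.201, -0.003]
force: [1.4, -0.7, 2.0]
width: 0.0002
shift [-0.0008  0.0001  0.0017] turn [-0.12 -0.12 -0.05] t 4.2167 F [ 1.43 -0.71  1.97] tcp [0.5188 0.3112 0.1077] w 0.00020156799059823532
```

Tracking is good now. Contact is light, so I go further down to the stop.

```bash

python3 -m handwheel '[[[0,0,0.001],[0,0,0]],[[0,0,0.002],[0,0,0]],[[0,0,0.003],[0,0,0]],[[0,0,0.004],[0,0,0]],[[0,0,0.004],[0,0,0]]]'
python3 -c "
from h import *
go(.518,.311,.106,7.4)"
```

```text
time_s: 4.63
tcp_pos: [0.5192, 0.3114, 0.1062]
tcp_rot: [-3.133, -0.202, -0.004]
force: [-5.4, -3.6, 18.1]
width: 0.0008
shift [-0.0013  0.0002  0.0002] turn [-0.11 -0.16 -0.03] t 4.6333 F [-5.38 -3.59 18.07] tcp [0.5192 0.3114 0.1062] w 0.0008082631949362456
```

Hard stop at 18 N with the tip at 0.084, as predicted for fully on. I lift, move over the green rocker, and look.

```bash

python3 -m handwheel '[[[0,0,-0.02],[0,0,0]],[[0,0,-0.04],[0,0,0]],[[0,0.035,-0.04],[0,0,0]],[[0,0.07,-0.04],[0,0,0]],[[0,0.07,-0.04],[0,0,0]]]'
python3 -m handwheel '[[[0,0,0],[0,0,0]],[[0,0,0],[0,0,0]]]'|sed -n 2p
python3 - <<'E'
from h import *
go(.526,.2415,.116,7.4)
T=save("top","t2.png"); S=save("side","s2.png")
c=np.hstack([cv2.resize(T[165:320,60:260],(400,310)),cv2.resize(S[240:395,130:330],(400,310))]);cv2.imwrite("pics/c2.png",c[:,:,::-1])
E
```

```text
time_s: 5.05
tcp_pos: [0.5285, 0.2377, 0.1459]
tcp_rot: [-3.135, -0.198, -0.003]
force: [0.1, -0.0, 0.6]
width: 0.0001
tcp_pos: [0.5281, 0.2373, 0.1454]
shift [-0.0016 -0.0044  0.0294] turn [ 0.   -0.03 -0.25] t 5.2167 F [ 0.12  0.14 -0.16] tcp [0.5281 0.2373 0.1454] w 0.0005068193511476896
```

View pics/c2.png

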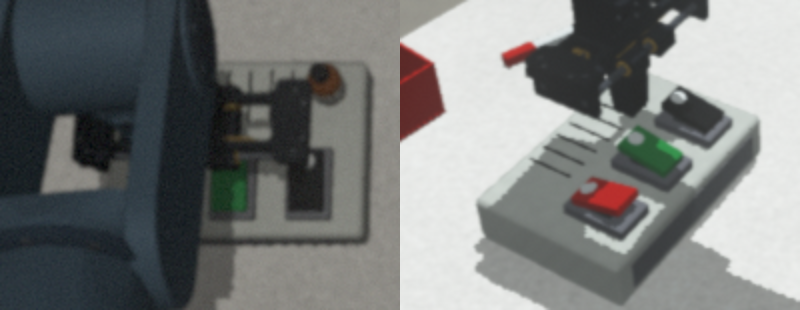

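The red rocker is tilted over to on (dot end down); green and black are still off. Next, green; the gripper body stays 15 mm or more above the bottle's top.

```bash

python3 -m handwheel '[[[-0.002,-0.004,0.010],[0,0,0]],[[-0.002,-0.004,0.020],[0,0,0]],[[-0.002,-0.004,0.026],[0,0,0]],[[-0.002,-0.004,0.030],[0,0,0]],[[-0.002,-0.004,0.033],[0,0,0]]]'
python3 -m handwheel '[[[0,0,0.002],[0,0,0]],[[0,0,0.003],[0,0,0]],[[0,0,0.004],[0,0,0]],[[0,0,0.004],[0,0,0]]]'
python3 -c "
from h import *
go(.526,.2415,.106,7.4)"
```

```text
time_s: 5.73
tcp_pos: [0.525, 0.2424, 0.1113]
tcp_rot: [-3.135, -0.199, 0.001]
force: [-0.1, 1.3, 0.0]
width: 0.0002
time_s: 6.07
tcp_pos: [0.5256, 0.2425, 0.1078]
tcp_rot: [-3.135, -0.199, -0.001]
force: [1.6, 0.4, 1.4]
width: 0.0004
shift [0.0002 0.001  0.0018] turn [-0.03 -0.05 -0.13] t 6.0667 F [1.64 0.37 1.42] tcp [0.5256 0.2425 0.1078] w 0.00043309443363311864
```

```bash

python3 -m handwheel '[[[0,0,0.001],[0,0,0]],[[0,0,0.002],[0,0,0]],[[0,0,0.003],[0,0,0]],[[0,0,0.004],[0,0,0]],[[0,0,0.004],[0,0,0]]]'
python3 -c "
from h import *
go(.526,.2415,.106,7.4)"
```

```text
time_s: 6.48
tcp_pos: [0.5261, 0.2426, 0.1065]
tcp_rot: [-3.135, -0.2, -0.003]
force: [-7.1, -1.1, 20.8]
width: 0.0002
shift [-0.0002  0.0011  0.0005] turn [-0.02 -0.09 -0.12] t 6.4833 F [-7.11 -1.12 20.76] tcp [0.5261 0.2426 0.1065] w 0.00024198823206864121
```

```bash

python3 -m handwheel '[[[0,0,-0.03],[0,0,0]],[[0,0,-0.06],[0,0,0]],[[0,0,-0.08],[0,0,0]],[[0.007,0.03,-0.09],[0,0,0]],[[0.014,0.07,-0.09],[0,0,0]]]'|sed -n 2p
python3 - <<'E'
from h import *
go(.644,-.207,.19,7.4)
S=save("side","s3.png")
c=cv2.resize(S[240:395,130:330],(400,310));cv2.imwrite("pics/c3.png",c[:,:,::-1])
E
```

```text
tcp_pos: [0.5496, 0.1767, 0.1997]
shift [0.0431 0.3927 0.0097] turn [-0.05 -0.38  0.15] t 6.9 F [ 0.68  0.73 -0.35] tcp [0.5496 0.1767 0.1997] w 0.00033312997617068626
```

View pics/c3.png

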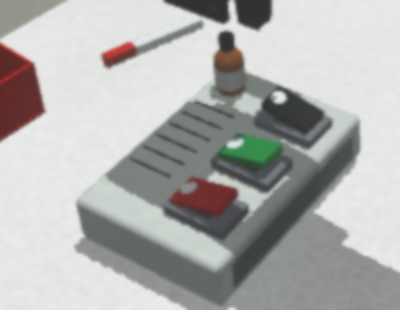

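Red and green are both tilted on, black is off, and the bottle is standing. Now to the remote.

```bash

python3 -m handwheel '[[[0.043,0.39,0],[0,0,0]],[[0.043,0.39,0],[0,0,0]],[[0.043,0.39,0],[0,0,0]],[[0.043,0.39,0],[0,0,0]],[[0.043,0.39,0],[0,0,0]]]'|sed -n 2p
python3 -m handwheel '[[[0.021,0.197,0],[0,0,0]],[[0.021,0.197,0],[0,0,0]],[[0.021,0.197,0],[0,0,0]],[[0.021,0.197,0],[0,0,0]],[[0.021,0.197,0],[0,0,0]]]'|sed -n 2p
python3 - <<'E'
from h import *
go(.644,-.207,.1,7.4)
E
```

```text
tcp_pos: [0.5977, -0.0293, 0.1978]
tcp_pos: [0.6428, -0.2252, 0.1977]
shift [ 0.0031 -0.0182  0.0976] turn [ 0.18 -0.17 -0.27] t 7.7833 F [ 1.01 -0.18  0.91] tcp [ 0.6428 -0.2252  0.1977] w 0.0004504440588995485
```

```bash

python3 -m handwheel '[[[0.003,-0.018,0.02],[0,0,0]],[[0.003,-0.018,0.05],[0,0,0]],[[0.003,-0.018,0.08],[0,0,0]],[[0.003,-0.018,0.098],[0,0,0]],[[0.003,-0.018,0.098],[0,0,0]]]'|sed -n 2p
python3 -m handwheel '[[[0,0,0],[0,0,0]],[[0,0,0],[0,0,0]]]'|sed -n 2p
python3 - <<'E'
from h import *
go(.644,-.207,.062,7.4)
T=save("top","t4.png"); S=save("side","s4.png")
for n in("top","side"): print(n,proj(n,monitor.sense()["tcp_pos"]-[0,0,.022]))
c=np.hstack([cv2.resize(T[140:295,340:540],(400,310)),cv2.resize(S[130:285,270:470],(400,310))]);cv2.imwrite("pics/c4.png",c[:,:,::-1])
E
```

```text
tcp_pos: [0.64, -0.2055, 0.0933]
tcp_pos: [0.6396, -0.2053, 0.0932]
shift [0.0044 0.0024 0.0311] turn [-0.21  0.41 -0.31] t 8.3667 F [-0.51 -0.85  0.31] tcp [ 0.6396 -0.2053  0.0932] w 0.00034400328366079977
top (np.float64(213.26436488009847), np.float64(423.3906272989117))
side (np.float64(201.18269346071048), np.float64(337.0942152101938))
```

View pics/c4.png

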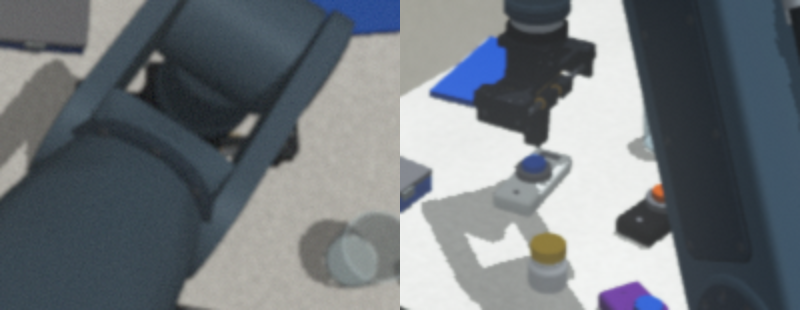

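The fingertip is directly above the blue button and the white remote is unmoved. I descend to just above it, then press.

```bash

python3 -m handwheel '[[[0.004,0.002,0.010],[0,0.4,0]],[[0.004,0.002,0.018],[0,0.4,0]],[[0.004,0.002,0.024],[0,0.4,0]],[[0.004,0.002,0.026],[0,0.4,0]],[[0.004,0.002,0.026],[0,0.4,0]]]'
python3 -c "
from h import *
go(.644,-.207,.056,7.4)"
```

```text
time_s: 8.88
tcp_pos: [0.6441, -0.2069, 0.0675]
tcp_rot: [-3.133, -0.194, -0.001]
force: [-0.4, 0.3, 0.3]
width: 0.0004
shift [-0.0002  0.0001  0.0115] turn [-0.17 -0.05 -0.3 ] t 8.8833 F [-0.42  0.26  0.29] tcp [ 0.6441 -0.2069  0.0675] w 0.00041563593187630494
```

```bash

python3 -m handwheel '[[[0,0,0.005],[0,0,0]],[[0,0,0.008],[0,0,0]],[[0,0,0.011],[0,0,0]],[[0,0,0.013],[0,0,0]],[[0,0,0.013],[0,0,0]]]'
```

```text
time_s: 9.3
tcp_pos: [0.645, -0.2073, 0.0599]
tcp_rot: [-3.134, -0.195, -0.002]
force: [-13.6, 5.1, 30.8]
width: 0.0006
```

```bash

python3 - <<'E'
from h import *
S=save("side","s5.png")
s=monitor.sense();print(s["force"],s["torque"],s["tcp_pos"],s["time_s"])
A=cv2.imread("pics/s4.png")[:,:,::-1]
c=np.hstack([cv2.resize(A[180:250,300:390],(400,311),interpolation=cv2.INTER_CUBIC),cv2.resize(S[180:250,300:390],(400,311),interpolation=cv2.INTER_CUBIC)]);cv2.imwrite("pics/c5.png",c[:,:,::-1])
E
```

```text
[-13.14546554   4.8528947   31.89376442] [9.80893535e-01 2.35607342e+00 1.24893429e-03] [ 0.64502266 -0.20723811  0.05985361] 9.35
```

View pics/c5.png

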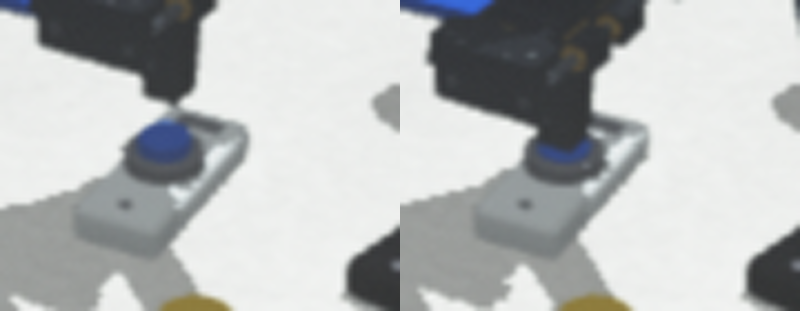

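The contact is at the fingertip: the torque fits a force at the tip, and the button is sunk at a hard stop. I ease the load, finish the half second, and lift.

```bash

python3 -m handwheel '[[[0,0,0.002],[0,0,0]],[[0,0,0.002],[0,0,0]],[[0,0,0.002],[0,0,0]]]'
python3 -m handwheel '[[[0,0,0],[0,0,0]],[[0,0,-0.004],[0,0,0]],[[0,0,-0.012],[0,0,0]],[[0,0,-0.03],[0,0,0]],[[0,0,-0.06],[0,0,0]]]'
python3 -m handwheel '[[[0,0,-0.03],[0,0,0]],[[0,0,-0.05],[0,0,0]],[[0,0.04,-0.06],[0,0,0]],[[0,0.08,-0.06],[0,0,0]],[[0,0.08,-0.06],[0,0,0]]]'|sed -n 1,2p
python3 - <<'E'
from h import *
S=save("side","s6.png"); T=save("top","t6.png")
def blue(I,r,c,w=16):
    P=I[r-w:r+w+1,c-w:c+w+1].astype(int); m=(P[...,2]-P[...,0])>50
    ys,xs=np.nonzero(m); return r-w+ys.mean(),c-w+xs.mean(),m.sum()
A=cv2.imread("pics/side0.png")[:,:,::-1]
print(blue(A,212,337),blue(S,212,337))
c=np.hstack([cv2.resize(A[150:380,150:450],(400,306)),cv2.resize(S[150:380,150:450],(400,306))]);cv2.imwrite("pics/c6.png",c[:,:,::-1])
E
```

```text
time_s: 9.6
tcp_pos: [0.6458, -0.2076, 0.0603]
tcp_rot: [-3.135, -0.196, -0.005]
force: [-4.4, 2.2, 12.8]
width: 0.0003
time_s: 10.02
tcp_pos: [0.6434, -0.2065, 0.1174]
tcp_rot: [-3.131, -0.195, 0.004]
force: [-0.4, -0.6, -0.4]
width: 0.0002
time_s: 10.43
tcp_pos: [0.6539, -0.2932, 0.179]
(np.float64(210.375), np.float64(336.7361111111111), np.int64(72)) (np.float64(210.92857142857142), np.float64(336.57142857142856), np.int64(70))
```

View pics/c6.png

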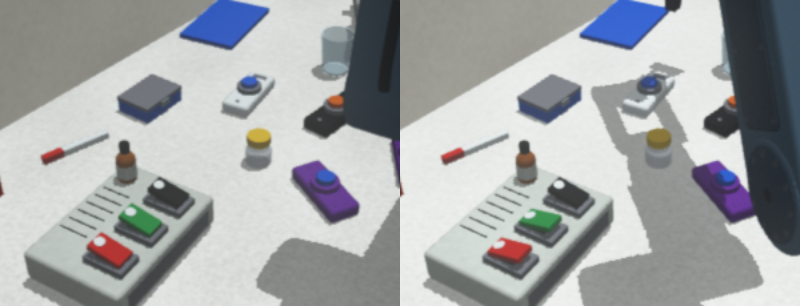

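Everything is in place: red and green on, black off, the button back up, and the remote within about 0.5 px of where it started. I hand in.

```bash
python3 -c "
from h import *
s=monitor.sense();print(s['time_s'],s['force'],s['dq'].round(3) if hasattr(s['dq'],'round') else s['dq']);print(ctrl.hand_in())"
```

```text
10.5333 [-0.28090444 -0.18134272 -0.28400198] [ 0.038 -0.007  0.039  0.011  0.003  0.006]
the job is handed in; nothing more can be done
None
```

I pressed the red rocker and then the green one fully on with closed fingers. I then pressed the blue button on the white remote for roughly 0.5 s, let it come up, and handed the job in at 10.5 s on the robot's clock.

**Rockers:** both stopped hard at about 18–21 N, with the fingertip at z ≈ 0.084, the height I expected for on. The final picture shows red and green on and black off.

**Remote and the rest:** the blue button is back up, and its image position is within about 0.6 px of the start. In the last side view the bottle, jar, slide box and marker look unmoved, and so does the orange button. I did not check the beaker and petri dish. The arm ended clear, with wrist force near zero.

**One disagreement:** the blue button stopped with the fingertip reading about 38 mm high, where 34 mm was expected. I still take it as fully down: the height hardly changed between 13 N and 32 N, and the button's measured top (about 44.5 mm) had the same offset. I could not confirm its travel directly.

**Side force:** at the peak of that press there was also about 14 N sideways, but the remote did not visibly shift.

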